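# Sort push-to-open cabinet catches by feel

## Robot

A 6-joint arm with a two-finger parallel gripper is mounted at the origin on the work surface. World frame = base frame: x ahead of the robot, y to its left, z up, the work surface at z = 0. Lengths are in m, angles in rad, forces in N, time in s.
With the tool pointing down it reaches from about 0.35 to 1 m from the base axis. Payload 7.1 kg.
Tool frame: the origin (TCP) lies on the centre line of the jaws, within the pads' length; the fingertips stand 25 mm ahead of it and the grasp point (between the pads) lies 6 mm ahead of it; z points along the fingers, y is the direction in which the jaws open and shut (so a half turn about z gives the same grasp; the last joint's range is limited). The gripper opens to 85 mm and grips with 20 to 120 N. Pads are 22 mm wide; open, the fingers measure 114 mm over their backs; the gripper's body (76 mm by 85 mm) begins 54 mm behind the grasp point. The pads swing forward as they close: fully open they stand 13 mm farther back than shut.
Start: joints at [-1.171, 0.423, 1.63, -0, 1.089, -0.019], TCP at [0.254, -0.571, 0.256] pointing down, gripper open.
Joint ranges: [-3, 3], [-0.9, 2.11], [0.09, 2.58], [-1.31, 4.45], [0.11, 2.69], [-2.54, 2.54]. Speed limits (rad/s): [2.39, 2.39, 3.01, 3.14, 3.14, 3.14].

## Interface

Orientations are given as [roll, pitch, yaw] about the fixed x, y, z axes, in that order (R = Rz(yaw) Ry(pitch) Rx(roll)).
In Python, from bench import * gives the robot as it stands. The module is installed in compiled form; this text tells all that it offers. Calls block until the motion is done:
- goto(position, orientation): joint-space move of the TCP to a pose.
- move_straight(position, vel=0.15, rot=None): straight line of the TCP; rot=None keeps the orientation; vel is the mean speed in m/s.
- movej(angles): joint-space move.
- grip(opening, strength=None): finger opening in m; strength is the grip in N (None keeps the last); returns when the fingers have stopped.
- dwell(seconds).
- inverse_kinematics(position, orientation): joint angles nearest the present ones, or None.
- get_obs(): the state.
- snapshot(name): name is "scene" or "top" or "wrist"; returns a dict with "frame" (384x512x3 uint8, red, green, blue), "range_z" (384x512 float32, m along the optical axis (not along the pixel's ray), 0 where there is no reading), "camera_matrix" (3x3 intrinsics, pixels), "xyz" and "orientation" of the camera in the world; the wrist camera has in their place "hand_eye" (4x4, takes a point from camera to tool coordinates, whose origin is the TCP and whose axes are the flange's). Camera axes: x right, y down, z forward; pixel columns grow to the right and rows downward; lengths in m; the calibration is good to about 2 mm. A picture is of the moment at which its call begins: read the wrist's pose just before it.
A pose or a line that the arm cannot do raises MotionError and nothing moves.
- sign_off(): hands the job in, once; it reports no verdict.
The state is a dict: "t": time; "joints": joint angles; "qvel": joint speeds; "tau": joint torques, N m; "ee_pos": TCP position; "ee_rot": TCP orientation; "wrist_force": force on the tool from outside, world axes, zero at the start; "torque": the same for the moment, N m; "opening": finger opening in m.
Only numpy, scipy, OpenCV 4.12 (cv2) and the standard library are available. Lean on these libraries where they do the work, as an engineer would, in place of code of your own. Each camera call takes 0.05 s, during which the arm holds its last target. There are 200 camera calls.

## Task

Two of the three cabinet catches on the bench click down under a light push and one is far too stiff; find out which by pressing their plungers straight down with the fingertips, never harder than about 10 N. First click the two easy ones down so that they stay down, leaving them standing where they are. Only then pick up the stiff one by its block, plunger still out, and set it gently upright on the floor of the wooden tray, without disturbing anything else.

Things in the scene. Friction and masses are not known exactly. Their poses are not given: they have to be found in the camera images.
- catch_a_mid (a point): one of three push-to-open cabinet catches that look alike and stand loose on the bench: grey block 62 (x) x 40 (y) x 40 mm tall, 0.4 kg, with an upright round aluminium plunger, 24 mm across, standing 16 mm out of its top (56 mm above the catch's foot; 9 mm out once clicked down). This point: centre of the block, 20 mm above its foot; z up, x along the 62 mm side.
- plunger_a_top (a point): centre of the flat top of the plunger of catch_a.
- plunger_a (a joint): how far the plunger of catch_a is in, m: 0 standing out, 0.007 clicked fully down (the end stop). Any catch: it stays out until the push passes its peak force, then the resistance fades; past 5 mm it snaps down by itself and stays; let go earlier it springs back out.
- catch_b_mid (a point): another of the three alike catches (see catch_a). This point: centre of the block, 20 mm above its foot; z up, x along the 62 mm side.
- plunger_b_top (a point): centre of the flat top of the plunger of catch_b.
- plunger_b (a joint): how far the plunger of catch_b is in, m: 0 standing out, 0.007 clicked fully down (the end stop). Any catch: two of the three are easy (peak 3 to 5 N), one is stiff (peak about 23 N); which cannot be seen, only felt. The plunger's head also gives, 1 mm per 4 N, up to 3.5 mm (not in this reading), then is solid.
- catch_c_mid (a point): another of the three alike catches (see catch_a). This point: centre of the block, 20 mm above its foot; z up, x along the 62 mm side.
- plunger_c_top (a point): centre of the flat top of the plunger of catch_c.
- plunger_c (a joint): how far the plunger of catch_c is in, m: 0 standing out, 0.007 clicked fully down (the end stop). As the other two plungers.
- tray_in (a point): centre of the inner floor (7 mm above the bench) of the open dark wooden tray, fixed to the bench, outside 170 (x) x 150 (y) x 32 mm tall, walls 7 mm; z is up.
- strip: dark square wooden strip lying flat, 150 x 10 x 12 mm (long axis x), among the catches; origin at the centre of its underside. Not part of the job.
- pencil: flat carpenter's pencil lying, about 145 x 11 x 8 mm (long axis x), among the catches; origin at the centre of its underside. Not part of the job.
- glue: white glue bottle standing, 56 mm across, 150 mm tall; origin at the centre of its underside. Not part of the job.
- sander: cork sanding block with wooden back, 110 x 65 x 38 mm; origin at the centre of its underside. Not part of the job.
- wax: flat round steel wax tin, 80 mm across, 45 mm tall; origin at the centre of its underside. Not part of the job.
- offcut: pale wooden offcut, 90 x 60 x 20 mm; origin at the centre of its underside. Not part of the job.
- mallet: wooden mallet lying on its side, head 75 x 120 x 60 mm, handle 210 mm long; origin under the handle side, 100 mm from the head's centre. Not part of the job.
There are look-alikes about, which are no part of the job. What is shaped like the part that bears catch_a_mid but pink is not meant.

How it is judged:
On the way, in this order (a step that is already met when the one before it is completed fails the run):
1. two catches are clicked down and stay down where they stand, the third still on the bench with its plunger out (((value of joint each of plunger_b, plunger_c above 0.0058 m and distance of each of catch_b_mid, catch_c_mid from where it was at the start of the episode below 0.025 m and angle between each of catch_b_mid, catch_c_mid's own z axis and vertical below 0.1 rad and value of joint plunger_a below 0.002 m and distance of catch_a_mid from where it was at the start of the episode below 0.03 m) or (value of joint each of plunger_a, plunger_c above 0.0058 m and distance of each of catch_a_mid, catch_c_mid from where it was at the start of the episode below 0.025 m and angle between each of catch_a_mid, catch_c_mid's own z axis and vertical below 0.1 rad and value of joint plunger_b below 0.002 m and distance of catch_b_mid from where it was at the start of the episode below 0.03 m) or (value of joint each of plunger_a, plunger_b above 0.0058 m and distance of each of catch_a_mid, catch_b_mid from where it was at the start of the episode below 0.025 m and angle between each of catch_a_mid, catch_b_mid's own z axis and vertical below 0.1 rad and value of joint plunger_c below 0.002 m and distance of catch_c_mid from where it was at the start of the episode below 0.03 m))), for 0.2 s.
2. the third catch, plunger out, stands upright on the tray floor (((x of catch_a_mid in the frame of tray_in between -0.055 and 0.055 m and y of catch_a_mid in the frame of tray_in between -0.052 and 0.052 m and z of catch_a_mid in the frame of tray_in between 0.014 and 0.027 m and angle between catch_a_mid's own z axis and vertical below 0.12 rad and value of joint plunger_a below 0.002 m) or (x of catch_b_mid in the frame of tray_in between -0.055 and 0.055 m and y of catch_b_mid in the frame of tray_in between -0.052 and 0.052 m and z of catch_b_mid in the frame of tray_in between 0.014 and 0.027 m and angle between catch_b_mid's own z axis and vertical below 0.12 rad and value of joint plunger_b below 0.002 m) or (x of catch_c_mid in the frame of tray_in between -0.055 and 0.055 m and y of catch_c_mid in the frame of tray_in between -0.052 and 0.052 m and z of catch_c_mid in the frame of tray_in between 0.014 and 0.027 m and angle between catch_c_mid's own z axis and vertical below 0.12 rad and value of joint plunger_c below 0.002 m))), for 0.2 s.
At the end, for the whole second after the job is handed in: Two easy catches: plungers over 5.8 mm in, upright within 0.1 rad, within 25 mm of their starts. Stiff catch: at rest on the tray floor, upright within 0.12 rad, its centre within 55 mm (tray x) and 52 mm (tray y) of the tray's centre, plunger under 2 mm in (((value of joint each of plunger_b, plunger_c above 0.0058 m and distance of each of catch_b_mid, catch_c_mid from where it was at the start of the episode below 0.025 m and angle between each of catch_b_mid, catch_c_mid's own z axis and vertical below 0.1 rad and x of catch_a_mid in the frame of tray_in between -0.055 and 0.055 m and y of catch_a_mid in the frame of tray_in between -0.052 and 0.052 m and z of catch_a_mid in the frame of tray_in between 0.014 and 0.027 m and angle between catch_a_mid's own z axis and vertical below 0.12 rad and value of joint plunger_a below 0.002 m) or (value of joint each of plunger_a, plunger_c above 0.0058 m and distance of each of catch_a_mid, catch_c_mid from where it was at the start of the episode below 0.025 m and angle between each of catch_a_mid, catch_c_mid's own z axis and vertical below 0.1 rad and x of catch_b_mid in the frame of tray_in between -0.055 and 0.055 m and y of catch_b_mid in the frame of tray_in between -0.052 and 0.052 m and z of catch_b_mid in the frame of tray_in between 0.014 and 0.027 m and angle between catch_b_mid's own z axis and vertical below 0.12 rad and value of joint plunger_b below 0.002 m) or (value of joint each of plunger_a, plunger_b above 0.0058 m and distance of each of catch_a_mid, catch_b_mid from where it was at the start of the episode below 0.025 m and angle between each of catch_a_mid, catch_b_mid's own z axis and vertical below 0.1 rad and x of catch_c_mid in the frame of tray_in between -0.055 and 0.055 m and y of catch_c_mid in the frame of tray_in between -0.052 and 0.052 m and z of catch_c_mid in the frame of tray_in between 0.014 and 0.027 m and angle between catch_c_mid's own z axis and vertical below 0.12 rad and value of joint plunger_c below 0.002 m)) and linear speed of each of catch_a, catch_b, catch_c below 0.02 m/s); the robot touches nothing.
It fails at once if a plunger is pressed with more than 15 N (contact force between anything else and plunger_a above 15 N or contact force between anything else and plunger_b above 15 N or contact force between anything else and plunger_c above 15 N).
It fails at once if a catch is dropped or rammed into the tray (over 40 N) (contact force between any of catch_a, catch_b, catch_c and tray above 40 N).
It fails at once if a bystander is moved more than 30 mm (distance of any of strip, pencil, glue, sander, wax, offcut, mallet from where it was at the start of the episode above 0.03 m).
It also fails if it takes over 62 s, if anything falls off the work surface, if the arm or the gripper's body presses on something with over 40 N, if the wrist force passes 120 N, or if a joint passes its speed limit or range.

## Working session

There is one attempt and no reset: what is moved stays moved. The work goes in short steps, each a Python script; the robot and the scene stay as the last script left them, time stands still between calls to the robot, and variables do not carry over. Pictures are saved under pics/ and viewed, about 8 in all and at most 12, crops included, and the job is handed in when it is done.

```bash
mkdir -p pics; cat > h.py <<'E'
from bench import *
import numpy as np, cv2
from scipy.spatial.transform import Rotation as R
def cloud(s):
    K=s["camera_matrix"];z=s["range_z"];v,u=np.mgrid[:z.shape[0],:z.shape[1]]
    p=np.stack([(u-K[0,2])/K[0,0]*z,(v-K[1,2])/K[1,1]*z,z],-1)
    o=np.array(s["orientation"]);M=R.from_euler('xyz',o).as_matrix() if o.shape==(3,) else (o if o.shape==(3,3) else R.from_quat(o).as_matrix())
    P=p@M.T+np.array(s["xyz"]);P[z==0]=np.nan
    return P
E
python3 - <<'E'
from h import *
o=get_obs();print(o)
for n in("top","scene"):
    s=snapshot(n);np.save(n+'.npy',s,allow_pickle=True)
    print(n,s["xyz"],s["orientation"],s["camera_matrix"].tolist())
    cv2.imwrite(f'pics/{n}0.png',cv2.resize(s["frame"][...,::-1],(800,600),interpolation=cv2.INTER_CUBIC))
E
```

```text
{'t': 0.0, 'joints': array([-1.17099031e+00,  4.23859742e-01,  1.63067108e+00,  2.84735516e-05,
        1.08860608e+00, -1.89898135e-02]), 'qvel': array([ 0.00059501, -0.00188862, -0.00013791, -0.0005244 , -0.00025795,
       -0.00093122]), 'tau': array([ 3.01885528e-03, -5.57371759e+01, -2.81742865e+01,  5.20720005e-05,
        7.41472759e-03, -9.82356340e-06]), 'ee_pos': array([ 0.25400404, -0.57051081,  0.2555413 ]), 'ee_rot': array([-3.14004917e+00, -5.45252007e-05,  4.18782561e-01]), 'wrist_force': array([-0.86774683,  0.51560484,  0.08154192]), 'torque': array([-0.04206323,  0.02634231, -0.02543433]), 'opening': 0.08559707062872769}
top [0.50003669 0.0574727  1.06059881] [-3.0391918   0.01423613 -1.54420945] [[419.08283980404957, 0.0, 256.6056535279308], [0.0, 419.08283980404957, 187.38405726802083], [0.0, 0.0, 1.0]]
scene [ 1.35549401 -0.62213089  0.73318405] [-2.16691951 -0.01485076  0.82973129] [[404.99369016202184, 0.0, 259.06273716821084], [0.0, 404.99369016202184, 185.18607146631044], [0.0, 0.0, 1.0]]
```

View pics/top0.png

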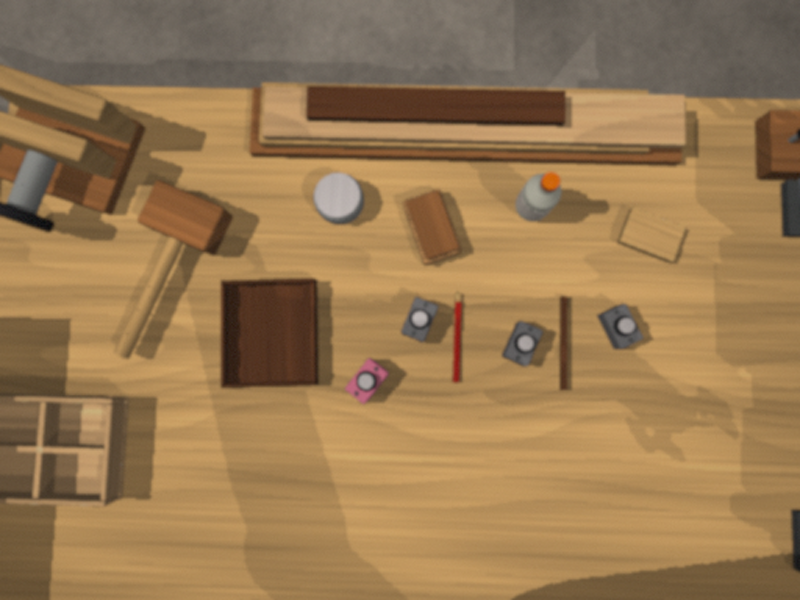

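View pics/scene0.png

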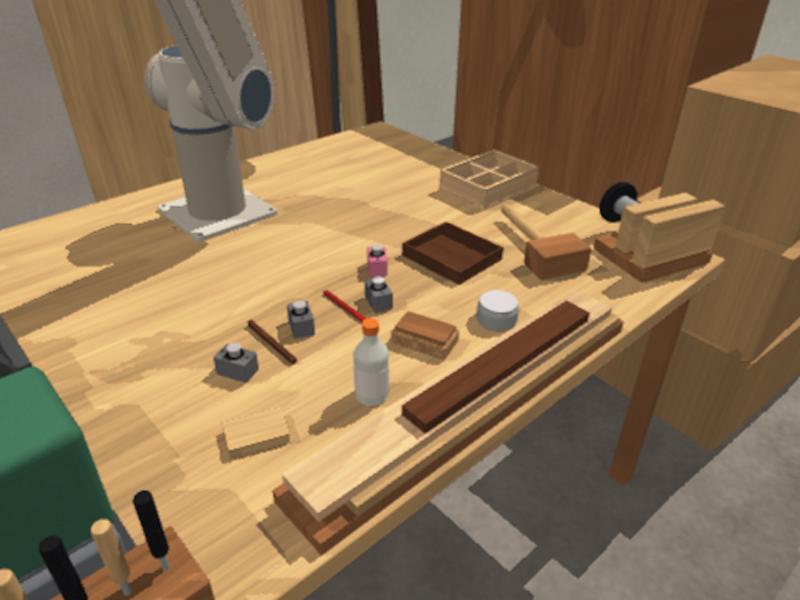

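The top view shows three grey catches at (420,318), (525,343) and (626,325). The pink look-alike at (366,381) is excluded. The tray is at (269,333), the red pencil at (457,338) and the strip at (565,343). Next I measure them from the depth data.

```bash
cat > meas.py <<'E'
from h import *
def measure(s):
    P=cloud(s);f=s["frame"].astype(int);sat=f.max(-1)-f.min(-1)
    roi=np.zeros(P.shape[:2],bool);roi[170:270,225:430]=1
    m=roi&(P[...,2]>.032)&(P[...,2]<.075)&(sat<45)
    n,l,st,c=cv2.connectedComponentsWithStats(m.astype(np.uint8))
    out=[]
    for i in range(1,n):
        if st[i,4]<150: continue
        q=P[l==i]; zb=np.median(q[(q[:,2]<.048),2]); t=q[q[:,2]>.0505]
        r=cv2.minAreaRect((q[:,:2]*1000).astype(np.float32))
        (cx,cy),(w,h),a=r
        if w<h: a+=90
        out.append((c[i],t.mean(0) if len(t) else None,len(t),np.median(t[:,2]) if len(t) else 0,zb,(cx,cy),(w,h),(a+90)%180-90))
    return out
if __name__=="__main__":
    s=np.load('top.npy',allow_pickle=True).item()
    P=cloud(s);print("bench z",np.nanmedian(P[260:300,300:400,2]))
    for o in measure(s):print(*[np.round(x,4) for x in o])
    # tray rim
    z=P[...,2];roi=np.zeros(z.shape,bool);roi[170:255,135:215]=1
    q=P[roi&(z>.024)&(z<.04)];r=cv2.minAreaRect((q[:,:2]*1000).astype(np.float32));print("tray",r,np.median(q[:,2]))
    print("bystander heights", [(n,np.round(P[y,x],3)) for n,y,x in(("pencil",216,293),("strip",219,362),("glue",117,352))])
E
python3 meas.py
python3 - <<'E'
import cv2
i=cv2.imread('pics/top0.png')[260:420,340:660];cv2.imwrite('pics/crop0.png',cv2.resize(i,None,fx=2.4,fy=2.4))
E
```

```text
bench z 0.0017857321637781975
[268.0896 204.0581] [0.5646 0.0459 0.0579] 77 0.0579 0.0415 [564.7782  45.7962] [39.7525 62.064 ] -20.5114
[397.8966 208.5011] [ 0.5618 -0.2696  0.0575] 79 0.0574 0.0415 [ 561.6888 -269.6489] [62.1924 41.3629] 26.5595
[334.5631 219.4766] [ 0.5309 -0.1162  0.0576] 78 0.0574 0.0417 [ 531.2417 -116.5661] [39.8898 61.9348] -22.9733
tray ((538.0010986328125, 283.744873046875), (170.1726837158203, 150.0648651123047), 2.9897620677948) 0.03276731811345068
bystander heights [('pencil', array([ 0.538, -0.017,  0.011])), ('strip', array([ 0.535, -0.189,  0.014])), ('glue', array([ 0.755, -0.134,  0.151]))]
```

View pics/crop0.png

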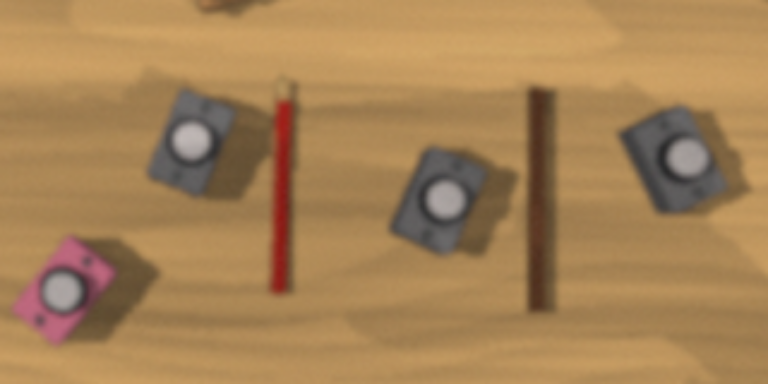

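```bash
cat > press.py <<'E'
from h import *
C={'L':(.5648,.0459,np.deg2rad(-20.5)),'M':(.5311,-.1164,np.deg2rad(-23)),'R':(.5618,-.2696,np.deg2rad(26.5))}
def fz():
    return np.mean([get_obs()["wrist_force"][2] for _ in range(3)])
def press(k,z0,zfast=None,limit=8.5,travel=.0066,fmin=1.2):
    x,y,yaw=C[k]; goto([x,y,z0],[np.pi,0,yaw]); dwell(.25); b=fz(); z=z0; zc=None; log=[]
    while z>.065:
        z-=.0005 if zc else .001
        move_straight([x,y,z],vel=.02); dwell(.04); o=get_obs(); f=fz()-b; log.append((round(z*1e3,1),round(o['ee_pos'][2]*1e3,1),round(f,2)))
        if zc is None and f>fmin: zc=z
        if f>limit: break
        if zc and zc-z>travel: break
    move_straight([x,y,z0],vel=.08)
    print(k,"contact",zc,"base",round(b,2),log[-22:],"t",get_obs()["t"])
E
python3 - <<'E'
from press import *
x,y,yaw=C['R']
grip(0.0,40);print(get_obs()['opening'],get_obs()['t'])
press('R',.100)
E
```

```text
-9.5148966219852e-05 0.8667
R contact 0.08299999999999999 base -0.42 [(96.0, np.float64(95.9), np.float64(0.77)), (95.0, np.float64(95.0), np.float64(-0.19)), (94.0, np.float64(93.9), np.float64(0.73)), (93.0, np.float64(93.0), np.float64(0.53)), (92.0, np.float64(92.0), np.float64(0.8)), (91.0, np.float64(91.0), np.float64(1.17)), (90.0, np.float64(89.9), np.float64(-0.29)), (89.0, np.float64(89.0), np.float64(0.9)), (88.0, np.float64(87.9), np.float64(0.95)), (87.0, np.float64(86.9), np.float64(-0.53)), (86.0, np.float64(85.9), np.float64(0.3)), (85.0, np.float64(85.0), np.float64(0.4)), (84.0, np.float64(84.0), np.float64(-0.56)), (83.0, np.float64(82.9), np.float64(1.45)), (82.5, np.float64(82.5), np.float64(0.98)), (82.0, np.float64(82.0), np.float64(-0.4)), (81.5, np.float64(81.5), np.float64(0.11)), (81.0, np.float64(81.1), np.float64(2.37)), (80.5, np.float64(80.7), np.float64(2.75)), (80.0, np.float64(80.2), np.float64(5.53)), (79.5, np.float64(79.7), np.float64(6.03)), (79.0, np.float64(79.4), np.float64(8.77))] t 10.4917
```

R is stiff: the force rises about 4 N/mm to 8.8 N with no click. Now I press M and L.

```bash
sed -i 's/while z>.065/while z>.0747/; s/travel=.0066,fmin=1.2/travel=.02,fmin=1.8/' press.py
python3 - <<'E'
from press import *
x,y,yaw=C['R'];x2,y2,w2=C['M']
press('M',.085); press('L',.085)
s=snapshot("top");np.save('top1.npy',s)
from meas import measure
for o in measure(s):print(*[np.round(x,4) for x in o])
E
```

```text
M contact 0.08 base -0.18 [(84.0, np.float64(83.9), np.float64(0.13)), (83.0, np.float64(83.0), np.float64(-0.01)), (82.0, np.float64(82.0), np.float64(0.72)), (81.0, np.float64(81.0), np.float64(0.18)), (80.0, np.float64(80.2), np.float64(3.42)), (79.5, np.float64(79.6), np.float64(3.68)), (79.0, np.float64(79.0), np.float64(3.34)), (78.5, np.float64(78.5), np.float64(1.54)), (78.0, np.float64(77.9), np.float64(1.55)), (77.5, np.float64(77.4), np.float64(0.78)), (77.0, np.float64(76.9), np.float64(0.3)), (76.5, np.float64(76.4), np.float64(0.13)), (76.0, np.float64(76.0), np.float64(-0.0)), (75.5, np.float64(75.5), np.float64(0.46)), (75.0, np.float64(75.0), np.float64(1.43)), (74.5, np.float64(74.5), np.float64(-0.16))] t 16.7083
L contact 0.08 base -0.22 [(84.0, np.float64(83.9), np.float64(-0.21)), (83.0, np.float64(82.9), np.float64(-0.03)), (82.0, np.float64(82.0), np.float64(0.32)), (81.0, np.float64(81.0), np.float64(0.36)), (80.0, np.float64(80.2), np.float64(2.68)), (79.5, np.float64(79.5), np.float64(2.45)), (79.0, np.float64(79.0), np.float64(0.96)), (78.5, np.float64(78.4), np.float64(1.45)), (78.0, np.float64(77.9), np.float64(1.5)), (77.5, np.float64(77.4), np.float64(-0.07)), (77.0, np.float64(76.9), np.float64(0.43)), (76.5, np.float64(76.5), np.float64(-0.39)), (76.0, np.float64(76.0), np.float64(0.07)), (75.5, np.float64(75.5), np.float64(0.45)), (75.0, np.float64(75.0), np.float64(0.31)), (74.5, np.float64(74.5), np.float64(-0.16))] t 22.6083
[397.973  208.5101] [ 0.5618 -0.2696  0.0576] 79 0.0575 0.0416 [ 561.7296 -269.6946] [62.5422 40.6588] 27.3475
[334.548  219.3934] [ 0.5319 -0.1156  0.052 ] 33 0.0518 0.0415 [ 531.3683 -116.6356] [40.2788 62.0683] -23.1501
```

Both M and L clicked: the force peaked at about 3.5 N and then faded to zero. Next I clear the view to check L, then grasp R.

```bash
python3 - <<'E'
from press import *
from meas import measure
x,y,yaw=.5618,-.2696,np.deg2rad(27)
goto([x,y,.16],[np.pi,0,yaw]); grip(.065,40)
s=snapshot("top")
for o in measure(s):print(*[np.round(v,4) for v in o])
move_straight([x,y,.08],vel=.15);move_straight([x,y,.03],vel=.06)
grip(0.0,40); print("opening",get_obs()["opening"])
move_straight([x,y,.06],vel=.06);dwell(.2);o=get_obs();print(o["opening"],o["wrist_force"],o["t"])
s=snapshot("scene");cv2.imwrite('pics/grasp.png',cv2.resize(s["frame"][100:320,60:360,::-1],None,fx=2.6,fy=2.6))
E
```

```text
[268.1022 203.9757] [0.5648 0.045  0.0516] 30 0.0512 0.0418 [564.6946  45.6308] [39.8455 61.5718] -21.079
[394.7469 203.9224] [ 0.5676 -0.2677  0.0575] 30 0.057 0.0408 [ 563.5363 -268.8698] [58.1854 40.6759] 27.0963
[334.5631 219.493 ] [ 0.5312 -0.1168  0.0521] 36 0.0517 0.0416 [ 531.2518 -116.4462] [40.3305 62.3318] -22.9038
opening 0.03948299227963959
0.039731703825923045 [-0.39954108 -0.55876667 -3.44303055] 27.4333
```

View pics/grasp.png

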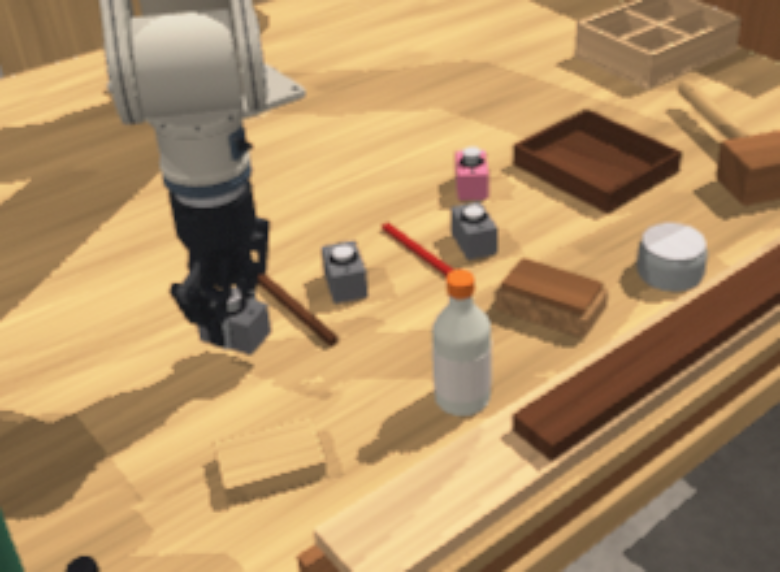

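The stiff catch (crop px 240,320) is held level, and its 3.4 N of weight shows at the wrist. The other two at (345,270) and (473,230) have short plungers: both clicked and unmoved. Now I carry it to the tray and lower it with force checks.

```bash
python3 - <<'E'
from press import *
from meas import measure
x,y,_=C['R'];tx,ty,yaw=.538,.284,.052
move_straight([x,y,.16],vel=.15)
goto([tx,ty,.16],[np.pi,0,yaw]); print(get_obs()["t"],get_obs()["opening"])
move_straight([tx,ty,.055],vel=.12);move_straight([tx,ty,.041],vel=.03);dwell(.2);b=fz();z=.041
while z>.034:
    z-=.0006;move_straight([tx,ty,z],vel=.015);dwell(.04);f=fz()-b
    if f>3.5:break
print("set z",z,f)
grip(.06,20);dwell(.2)
move_straight([tx,ty,.10],vel=.08);move_straight([tx,ty,.2],vel=.2)
goto([.45,-.35,.3],[np.pi,0,0]);dwell(.2)
s=snapshot("top");print(get_obs()["t"],get_obs()["wrist_force"])
for o in measure(s):print(*[np.round(v,4) for v in o])
P=cloud(s);f=s["frame"].astype(int);zz=P[...,2];roi=np.zeros(zz.shape,bool);roi[185:245,148:198]=1
q=P[roi&(zz>.041)&(zz<.08)];r=cv2.minAreaRect((q[:,:2]*1000).astype(np.float32))
print("tray catch",r,np.median(q[q[:,2]<.055,2]),np.median(q[q[:,2]>.058,2]),q[:,2].max())
cv2.imwrite('pics/end.png',cv2.resize(s["frame"][100:270,120:440,::-1],None,fx=2.4,fy=2.4))
E
```

```text
30.3 0.03968667601314723
set z 0.03679999999999998 8.173211642573744
38.8667 [ 0.67712299  0.23293117 -0.20941665]
[268.1046 203.9927] [0.5637 0.0466 0.0523] 34 0.052 0.0417 [564.7689  45.836 ] [39.8137 61.6137] -20.5727
[334.5644 219.4403] [ 0.5308 -0.117   0.0521] 42 0.052 0.0417 [ 531.5328 -116.8847] [40.1133 62.2168] -23.0236
tray catch ((537.4981689453125, 283.04168701171875), (60.81145477294922, 39.85756301879883), 2.1997833251953125) 0.048259379621096166 0.06476342068135477 0.07027433565451269
```

View pics/end.png

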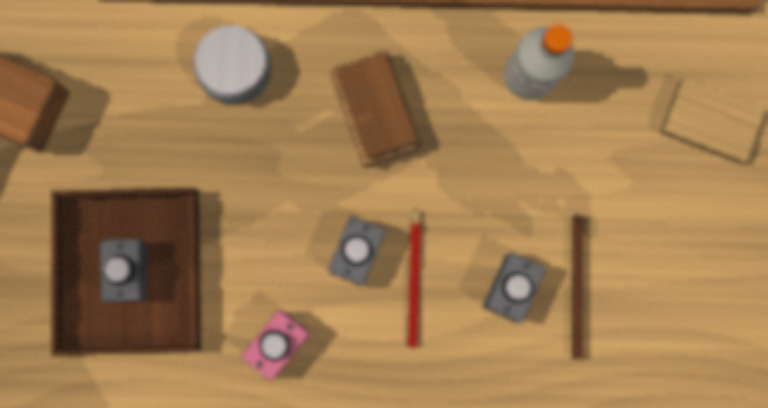

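The stiff catch stands centred and upright in the tray at (122,269). Its block top is 48 mm up and its plunger top 65 mm, so the plunger is still out. The other catches and the bystanders are where they were.

```bash
python3 -c "
from bench import *
sign_off();print(get_obs()['t'])"
```

```text
the job is handed in; nothing more can be done
the job is handed in; nothing more can be done
```

I clicked down the two easy catches, set the stiff one upright in the tray with its plunger out, and handed the job in at about 39 s of 62 s. `sign_off()` gives no verdict, so the result rests on my own checks.

- **Finding the stiff one:** The right-hand catch was stiff. Its force rose to 8.8 N, my stop limit, without clicking.
- **Easy catches:** The middle and left ones peaked at about 3.7 N and 2.7 N, then the force faded to zero. Their plunger tops now read about 52 mm, against about 58 mm for one standing out. That is nearer 6 mm of drop than 7, but the depth pixels used cut off the lower part, so the reading runs high. The force curves show clean clicks. Both catches are within about 1 mm of where they started.
- **Stiff catch:** I gripped it by its block and lowered it onto the tray floor. The contact force was about 8 N, against the 40 N limit. It is within about 1 mm of the tray centre, upright, with its plunger top about 16 mm above the block, so fully out.
- **Surroundings:** In the last top view the bystanders I could see had not visibly moved. I judged that by eye rather than measuring it, and the mallet was mostly outside the crop. The gripper was clear of everything, with a wrist force near zero.

No check failed.

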